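Feel for the lid release notch of an incubator and press it

ROBOT

A 6-joint arm with a two-finger parallel gripper is mounted at the origin on the work surface. World frame = base frame: x ahead of the robot, y to its left, z up, the work surface at z = 0. Lengths are in m, angles in degrees, forces in N, time in s.
With the tool pointing down it reaches from about 0.375 to 0.75 m from the base axis. Payload 9 kg.
Tool frame: the origin (TCP) lies at the very end of the fingers, on their centre line; the grasp point (between the pads) lies behind it (manip.tcp_to_grasp is the y of the grasp point in the tool frame, in m); y points along the fingers, x is the direction in which the jaws open and shut, and the axes are right-handed (so a half turn about y gives the same grasp; the last joint's range is limited). The gripper opens to 85 mm and grips with 20 to 120 N. Pads are 22 mm wide; open, the fingers measure 114 mm over their backs; the gripper's body (76 mm by 85 mm) begins 54 mm behind the grasp point. The pads swing forward as they close: fully open they stand 13 mm farther back than shut.
Start: joints at [-77.561, 5.964, 5.575, 89.605, 0, 77.527], TCP at [0.253, -0.544, 0.231] pointing down, gripper open.
Joint ranges: [-171.21, 171.21], [-48.23, 106.86], [-62.78, 66.21], [-105.2, 120.99], [-86.42, 89.51], [-180, 180]. Speed limits (degrees/s): [127.2, 127.2, 147.25, 180, 180, 180].

INTERFACE

Orientations are given as [roll, pitch, yaw] about the fixed x, y, z axes, in that order (R = Rz(yaw) Ry(pitch) Rx(roll)).
In Python, from plant import manip gives the robot as it stands.
- The arm moves only by the tool play_rows, never from a script. Its argument "series" is one flat list of numbers, 7 for each row, row after row: the turn, a rotation vector about the tool's x, y, z in degrees, then the shift along the tool's x, y, z in mm, then the gripper's target within -1 to 1 (fully open at 1, half-way at 0, shut at -1). A call has 1 to 8 rows; each row is the pose to reach, as a shift and turn from the pose commanded when the call began, along the tool's axes at that moment; what a row does not reach only later rows make up. A row lasts 1/12 s, in which the tool goes at most 41.7 mm and 7.16 degrees, less where a joint would pass 70% of its speed; a pose out of reach is approached as far as the arm can. A call with a gripper value outside its range is refused whole. The fingers move at their own pace and stop on an object; the grip force is fixed at half the most. Time passes only in rows, so rows that repeat a pose let the fingers close. It gives the time, the measured TCP pose, the force and the opening at its end, in the units of the state.
- manip.get_state(): the state, without advancing time (a new reading comes with each control period).
- manip.snapshot(name): name is "scene" or "top"; returns the picture (400x640x3 uint8, red, green, blue); there is no depth.
- manip.calibration(name): a dict with "fx", "fy", "cx", "cy" (pixels), "k1" (the pictures are not rectified: a ray, as slopes to the right and down, at radius r is drawn at 1 + k1 r^2 times it, then the intrinsics apply), "camera_from_world" (4x4, takes a point from world to camera coordinates). Camera axes: x right, y up, looking along -z (the intrinsics and any distortion apply to the point x, -y, -z); pixel columns grow to the right and rows downward; lengths in m; the calibration is good to about 2 mm. A picture is of the moment at which its call begins. calibration takes no time and is no camera call.
- manip.job_done(): hands the job in, once; it reports no verdict.
Trained networks look in the newest picture that a camera, given by its name, has taken for a name from the list of things; names that differ only in an ending like _2 or _b are one class to them, and where a whole thing is asked for, a point or a joint stands for the part that bears it (a point fixed in the world has none). Each returns a list of dicts, best first, with "conf" (0 to 1); they miss things now and then, are a little off and sometimes report something else, mostly with a low value. They report only what shows in the picture. A call takes as long as a camera call.
- manip.regions_of(camera, thing): "mask" (400x640 bool, what is visible of it) and "xy" ([column, row] in pixels, amid what is visible of it).
- manip.mark_of(camera, thing): "xy" ([column, row] in pixels: a listed point, or the origin of a listed thing).
The state is a dict: "clock": time; "qpos": joint angles; "joint_vel": joint speeds; "joint_efforts": joint torques, N m; "ee_pos": TCP position; "tcp_rot": TCP orientation; "contact_force": force on the tool from outside, world axes, zero at the start; "moment": the same for the moment, N m; "grip_width": opening from 0.0 (shut) to 1.0 (fully open).
Only numpy, scipy, OpenCV 4.12 (cv2) and the standard library are available. Lean on these libraries where they do the work, as an engineer would, in place of code of your own. Each camera call takes 0.05 s, during which the arm holds its last target.

TASK

Set a fingertip on the left end of the aluminium ledge in front of the incubator's lid, slide it to the right along the ledge, keeping touch, until it finds the notch, then press the tab inside the notch fully down so that the lid rises ajar, and come away. Do not touch the lid itself with any part of the arm, and leave the bottle, the dish and the tip box where they stand.

Things in the scene. Friction and masses are not known exactly. Their poses are not given: they have to be found in the camera images.
- incubator: Fixed grey bench-top incubator, 300 mm deep (x), 460 mm wide (y), 148 mm high. Origin at the centre of its underside; its -x side (dark display) faces the robot, +y is its left as the robot sees it. On top: the lid in the middle, the aluminium ledge in front of the lid, and left and right of both a shoulder 110 mm wide, 148 mm high. Its place and yaw (up to 0.2 rad) vary.
- ledge: Level aluminium ledge along the front edge of the incubator's top: 240 mm long (y), 48 mm deep (x). Origin at the centre of its top surface, 140 mm above the table; axes as the incubator's, +y towards its left end. The shoulders close both ends and rise 8 mm above it; the front is open; the lid's front edge is 40 mm behind (+x of) the ledge's centre line. It has one notch, 46 mm long.
- ledge_left (a point): Left (+y) end of the ledge, on its top surface, at the shoulder, 120 mm from the ledge's centre. Begin by touching the ledge within 35 mm of here; on the way the touch is checked 48 to 66 mm from here, before any notch. The fingertip's place counts midway between the two fingers, so keep them shut.
- ledge_right (a point): Right (-y) end of the ledge, on its top surface, at the shoulder. The notch is somewhere between the ends: a gap 46 mm long in y, through the ledge's whole depth in x, with upright walls. Its centre lies at any y from -70 to +30 mm in the ledge's frame and is not told: feel or look for it. Its floor is the release tab, 5 mm below the ledge's top.
- release_tab (a joint): How far the release tab (an aluminium bar 44 mm deep that runs under the ledge and shows only in the notch) is pressed down, in m: 0 up (its top 5 mm below the ledge's top), 0.006 fully down on its stop (11 mm below the ledge's top). It has stiff friction and no spring: about 4 to 8 N push it down, and it stays where it is left.
- lid: The lid: a black panel 200 x 230 mm, 14 mm thick, with nine thin white plates on it; it lies in the middle of the incubator's top. Origin at the underside of its far (+x) edge, on the hinge, 142 mm above the table; it reaches 200 mm towards -x from there. Closed, its top is 159 mm above the table. A linkage tilts it up as the tab goes down, to 0.075 rad (front edge 15 mm higher), and it stays up.
- media_bottle: Loose glass bottle, 56 mm wide, 120 mm high, standing on the table left of the incubator. Origin at the centre of its underside. Leave alone.
- dish: Loose clear round dish, 58 mm wide, 14 mm high, lying on the incubator's right shoulder (at 148 mm). Origin at the centre of its underside. Leave alone.
- tip_box: Loose clear pipette tip box, 80 x 110 x 60 mm high, on the table right of the incubator. Origin at the centre of its underside. Leave alone.

How it is judged (in metres and radians):
On the way, in this order (a step that is already met when the one before it is completed fails the run):
1. a fingertip touches the ledge at its left end (contact force between the fingers and ledge above 0.2 N and value of joint release_tab below 0.0015 m and y of the grasp point in the frame of ledge above 0.085 m), for 0.1 s.
2. the fingertip, sliding right, touches the ledge 72 to 54 mm left of its centre, the tab still up (contact force between the fingers and ledge above 0.2 N and value of joint release_tab below 0.0015 m and y of the grasp point in the frame of ledge between 0.054 and 0.072 m), for 0.04 s.
3. a fingertip presses the tab in the notch fully down (contact force between the fingers and ledge above 0.2 N and value of joint release_tab above 0.005 m), for 0.1 s.
At the end, for the whole second after the job is handed in: The tab has been pressed to its stop (within 1 mm) by a fingertip that had slid along the ledge from its left end; it stays at least 4.5 mm down, the lid stands ajar (more than 0.05 rad) and at rest, and the bottle, dish and tip box are within 15 mm of where they stood (value of joint release_tab above 0.0045 m and angle between lid's own z axis and vertical above 0.05 rad and angular speed of lid below 0.03 rad/s and distance of each of media_bottle, dish, tip_box from where it was at the start of the episode below 0.015 m and linear speed of each of media_bottle, dish, tip_box below 0.02 m/s); the robot touches nothing.
It fails at once if the arm or fingers touch the lid (contact force between any of the arm, the fingers and lid above 1 N).
It fails at once if the bottle is moved or lifted by more than 15 mm (distance of media_bottle from where it was at the start of the episode above 0.015 m).
It fails at once if the dish is moved or lifted by more than 15 mm (distance of dish from where it was at the start of the episode above 0.015 m).
It fails at once if the tip box is moved or lifted by more than 15 mm (distance of tip_box from where it was at the start of the episode above 0.015 m).
It also fails if it takes over 64 s, if anything falls off the work surface, if the arm or the gripper's body presses on something with over 40 N, if the wrist force passes 120 N, or if a joint passes its speed limit or range.

## Working session

There is one attempt and no reset: what is moved stays moved. The work goes in short steps, Python scripts to look and compute and a tool call to move; the robot and the scene stay as the last step left them, time stands still between calls to the robot, and variables do not carry over. Pictures are saved under pics/ and viewed, and the job is handed in when it is done.

Besides the shell and the picture viewer there is one more tool, called after "Call:" by a JSON object that holds its "api" and its "payload". play_rows: Moves the arm, as the interface text tells. Its arguments: {"type":"object","properties":{"series":{"type":"array"}},"required":["series"]}

```bash
mkdir -p pics; ls; cat > h.py <<'E'
import numpy as np, cv2
from plant import manip
def save(cam,name):
    im=manip.snapshot(cam); cv2.imwrite(f'pics/{name}.png',im[:,:,::-1]); return im
def ray(cam,xy):
    c=manip.calibration(cam); K=np.array([[c['fx'],0,c['cx']],[0,c['fy'],c['cy']],[0,0,1.]])
    u=cv2.undistortPoints(np.array([[xy]],float),K,np.array([c['k1'],0,0,0.]))[0,0]
    M=np.array(c['camera_from_world']); R=M[:3,:3]; t=M[:3,3]
    return -R.T@t, R.T@np.array([u[0],-u[1],-1])
def at_z(cam,xy,z):
    o,d=ray(cam,xy); return o+d*(z-o[2])/d[2]
def proj(cam,p):
    c=manip.calibration(cam); M=np.array(c['camera_from_world']); q=M[:3,:3]@np.array(p)+M[:3,3]
    x,y=q[0]/-q[2],-q[1]/-q[2]; f=1+c['k1']*(x*x+y*y)
    return np.array([c['fx']*x*f+c['cx'],c['fy']*y*f+c['cy']])
E
python3 - <<'E'
from h import *
print(manip.get_state(), manip.tcp_to_grasp)
save('top','top0');save('scene','scene0')
for cam in('top','scene'):
  print(cam,-(lambda M:M[:3,:3].T@M[:3,3])(np.array(manip.calibration(cam)['camera_from_world'])))
  for th,z in(('ledge',.14),('ledge_left',.14),('ledge_right',.14),('incubator',0),('lid',.142),('dish',.148),('media_bottle',0),('tip_box',0)):
    for r in manip.mark_of(cam,th)[:2]: print(th,r['xy'],round(r['conf'],2),at_z(cam,r['xy'],z).round(4))
E
```

```text
pics
{'clock': 0.0, 'qpos': array([-7.75611509e+01,  5.99798443e+00,  5.52721053e+00,  8.96046823e+01,
       -2.48969431e-04,  7.75252817e+01]), 'joint_vel': array([-0.04328004, -0.01647154, -0.01761347,  0.01591565, -0.10895071,
        0.0935244 ]), 'joint_efforts': array([-3.84748755e-04, -5.56927478e+01,  5.03654373e+01,  1.67811272e-02,
       -2.03218015e-04,  1.87277777e-06]), 'ee_pos': array([ 0.25267118, -0.5438383 ,  0.23053026]), 'tcp_rot': array([-8.99839439e+01,  7.37285856e-02, -6.50864221e+01]), 'contact_force': array([-0.09075753, -0.71438782,  0.04411921]), 'moment': array([0.06923734, 0.02072176, 0.00976113]), 'grip_width': 0.9992095109175582} -0.0187
top [ 0.34766449 -0.00912001  1.57089494]
ledge [331.4, 241.1] 0.64 [ 0.4896 -0.0473  0.14  ]
ledge_left [287.5, 230.3] 0.56 [0.5204 0.0789 0.14  ]
ledge_right [369.6, 245.4] 0.55 [ 0.4776 -0.1567  0.14  ]
lid [344.8, 158.9] 0.71 [ 0.7324 -0.0872  0.142 ]
lid [372.0, 243.6] 0.48 [ 0.4826 -0.1634  0.142 ]
dish [400.3, 176.8] 0.56 [ 0.6774 -0.2485  0.148 ]
media_bottle [188.9, 244.9] 0.83 [0.4909 0.3948 0.    ]
tip_box [448.7, 238.9] 0.8 [ 0.5117 -0.4203  0.    ]
scene [1.37249875 0.91883325 1.30136637]
ledge [332.8, 178.4] 0.56 [ 0.5078 -0.0451  0.14  ]
ledge_left [355.3, 199.4] 0.98 [0.5156 0.0802 0.14  ]
ledge_right [318.2, 159.4] 0.97 [ 0.4836 -0.1558  0.14  ]
lid [273.3, 199.7] 0.91 [ 0.7317 -0.0831  0.142 ]
dish [261.8, 167.6] 0.58 [ 0.6743 -0.2343  0.148 ]
media_bottle [421.8, 279.9] 0.82 [0.4901 0.3843 0.    ]
tip_box [269.3, 154.2] 0.69 [ 0.5135 -0.4329  0.    ]
```

```bash
python3 - <<'E'
import cv2
a=cv2.imread('pics/top0.png');b=cv2.imread('pics/scene0.png')
cv2.imwrite('pics/top0z.png',cv2.resize(a[130:290,240:440],None,fx=4,fy=4,interpolation=cv2.INTER_CUBIC)[:600])
cv2.imwrite('pics/scene0z.png',cv2.resize(b[130:250,230:390],None,fx=5,fy=5,interpolation=cv2.INTER_CUBIC))
E
```

```text
(no output)
```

View pics/top0.png

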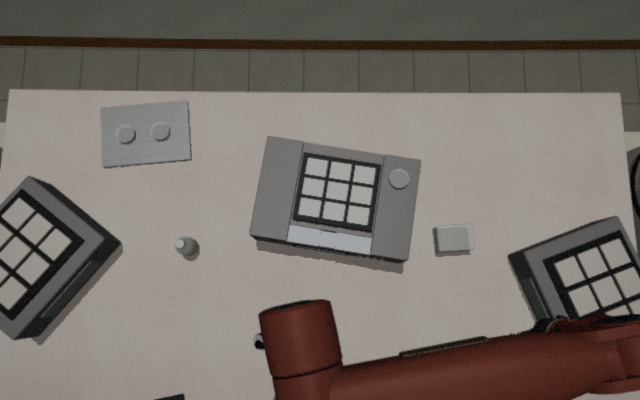

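View pics/top0z.png

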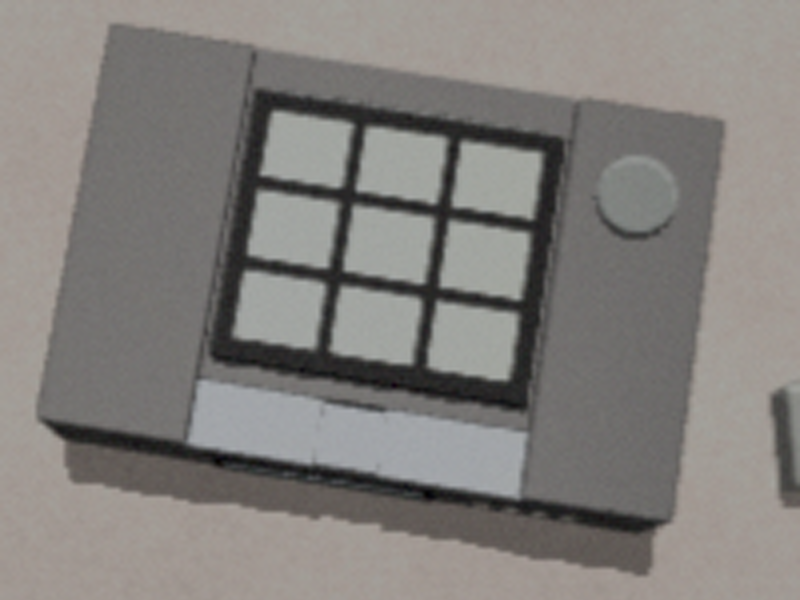

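View pics/scene0z.png

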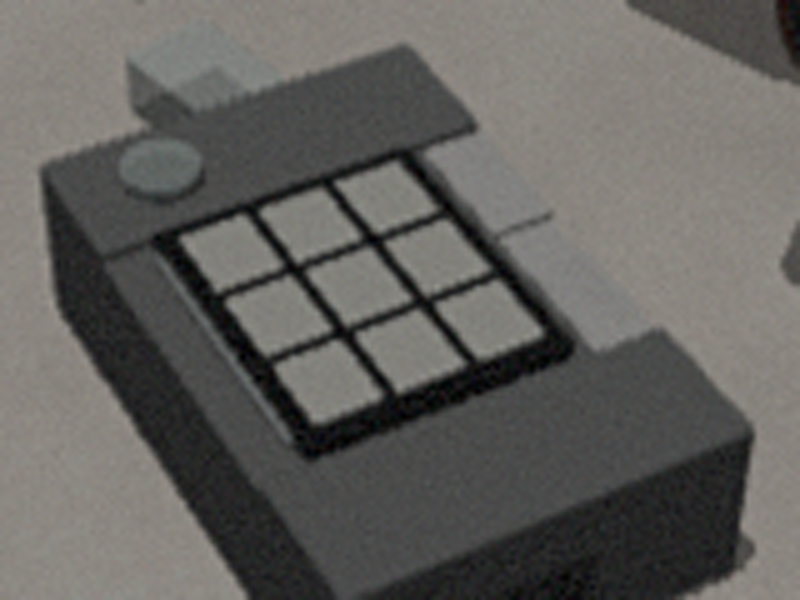

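The top view shows the pale ledge in front of the lid. In the crop its corners are at about (203,378), (188,443), (522,498) and (528,432), and faint notch lines cross it near x≈318 and x≈383. The scene crop shows the notch's right wall at (500,235)–(552,213). I'll fit the pose from these.

```bash
python3 - <<'E'
from h import *
t=lambda x,y:((x-1.5)/4+240,(y-1.5)/4+130)
s=lambda x,y:((x-2)/5+230,(y-2)/5+130)
P={'bl_t':('top',t(203,378)),'fl_t':('top',t(188,443)),'fr_t':('top',t(522,498)),'br_t':('top',t(528,432)),
'nLb':('top',t(324,402)),'nLf':('top',t(313,462)),'nRb':('top',t(388,412)),'nRf':('top',t(378,474)),
'nRf_s':('scene',s(552,213)),'nRb_s':('scene',s(500,235)),'fl_s':('scene',s(657,329)),'bl_s':('scene',s(597,350))}
W={k:at_z(c,p,.14) for k,(c,p) in P.items()}
# shoulder outer corners, z .148 : incubator rect +-.15,+-.23
S=[(t(110,25),(.15,.23)),(t(724,122),(.15,-.23)),(t(670,522),(-.15,-.23)),(t(40,417),(-.15,.23))]
A=np.array([at_z('top',p,.148)[:2] for p,_ in S]);B=np.array([q for _,q in S])
S2=[(s(752,432),(-.15,.23)),(s(408,45),(-.15,-.23)),(s(43,170),(.15,-.23))]
for nm,SS,cam in(('top',S,'top'),('scene',S2,'scene')):
  A=np.array([at_z(cam,p,.148)[:2] for p,_ in SS]);B=np.array([q for _,q in SS])
  a=A-A.mean(0);b=B-B.mean(0); th=np.arctan2((b[:,0]*a[:,1]-b[:,1]*a[:,0]).sum(),(a*b).sum())
  R=np.array([[np.cos(th),-np.sin(th)],[np.sin(th),np.cos(th)]]);c=A.mean(0)-R@B.mean(0)
  print(nm,'yaw',np.degrees(th),'c',c,'res',(A-(B@R.T+c)).round(4).tolist())
  print('ledge c',c+R@[-.126,0])
  for k in W: print(k,W[k][:2].round(4),'inc frame',(R.T@(W[k][:2]-c)).round(4))
E
```

```text
top yaw -9.126208602179862 c [ 0.61807919 -0.06054077] res [[-0.0026, -0.0004], [-0.002, 0.0021], [0.0021, 0.0025], [0.0025, -0.0042]]
ledge c [ 0.49367418 -0.04055595]
bl_t [0.5384 0.0709] inc frame [-0.0996  0.1171]
fl_t [0.4914 0.081 ] inc frame [-0.1475  0.1196]
fr_t [ 0.4527 -0.1578] inc frame [-0.1478 -0.1222]
br_t [ 0.5    -0.1628] inc frame [-0.1004 -0.1197]
nLb [ 0.5212 -0.0164] inc frame [-0.1027  0.0282]
nLf [ 0.478  -0.0086] inc frame [-0.1465  0.0291]
nRb [ 0.5141 -0.0624] inc frame [-0.1024 -0.0183]
nRf [ 0.4695 -0.0551] inc frame [-0.1475 -0.0182]
nRf_s [ 0.4669 -0.0546] inc frame [-0.1502 -0.0181]
nRb_s [ 0.5105 -0.0591] inc frame [-0.1064 -0.0156]
fl_s [0.4878 0.0776] inc frame [-0.1505  0.1158]
bl_s [0.5328 0.0681] inc frame [-0.1046  0.1135]
scene yaw -9.257754776884552 c [ 0.6190392  -0.05621991] res [[0.0019, -0.0042], [0.0003, -0.0001], [-0.0022, 0.0042]]
ledge c [ 0.4946804  -0.03594952]
bl_t [0.5384 0.0709] inc frame [-0.1001  0.1124]
fl_t [0.4914 0.081 ] inc frame [-0.148   0.1149]
fr_t [ 0.4527 -0.1578] inc frame [-0.1478 -0.127 ]
br_t [ 0.5    -0.1628] inc frame [-0.1004 -0.1244]
nLb [ 0.5212 -0.0164] inc frame [-0.103   0.0236]
nLf [ 0.478  -0.0086] inc frame [-0.1469  0.0243]
nRb [ 0.5141 -0.0624] inc frame [-0.1026 -0.023 ]
nRf [ 0.4695 -0.0551] inc frame [-0.1477 -0.0229]
nRf_s [ 0.4669 -0.0546] inc frame [-0.1504 -0.0229]
nRb_s [ 0.5105 -0.0591] inc frame [-0.1066 -0.0203]
fl_s [0.4878 0.0776] inc frame [-0.1511  0.111 ]
bl_s [0.5328 0.0681] inc frame [-0.1051  0.1088]
```

```bash
cat >> h.py <<'E'
from scipy.spatial.transform import Rotation as Ro
YAW=-9.2; C=np.array([.494,-.0395])
RL=Ro.from_euler('z',YAW,degrees=True).as_matrix()[:2,:2]
def led(x,y,z): return np.r_[C+RL@[x/1e3,y/1e3],z]
def loc(p): return np.r_[(RL.T@(np.array(p)[:2]-C))*1e3,p[2]*1e3]
def info(target=None,yaw=YAW):
    s=manip.get_state(); R=Ro.from_euler('xyz',s['tcp_rot'],degrees=True)
    print('t',round(s['clock'],2),'loc',loc(s['ee_pos']).round(2),'rot',s['tcp_rot'].round(2),'F',s['contact_force'].round(2),'grip',round(s['grip_width'],3))
    if target is not None:
        Rt=Ro.from_euler('xyz',[-90,0,yaw],degrees=True)
        print('turn',(R.inv()*Rt).as_rotvec(degrees=True).round(2),'shift mm',(R.inv().apply(target-s['ee_pos'])*1e3).round(2))
E
python3 - <<'E'
from h import *
print(led(-6,98,.2))
info(led(-6,98,.2))
E
```

```text
[0.50374554 0.05819864 0.2       ]
t 0.9 loc [-157.44 -536.78  231.34] rot [-9.000e+01 -1.000e-02 -6.509e+01] F [ 0.12  0.71 -0.19] grip 0.997
turn [ 0.000e+00 -5.589e+01  1.000e-02] shift mm [-440.64   31.28  481.38]
```

Call:
{"api": "play_rows", "payload": {"series": [0, -6.5, 0, -27, 0, 30, -1, 0, -13, 0, -54, 0, 60, -1, 0, -19.5, 0, -81, 0, 90, -1, 0, -26, 0, -108, 0, 120, -1, 0, -32.5, 0, -135, 0, 150, -1, 0, -39, 0, -162, 0, 180, -1, 0, -45.5, 0, -189, 0, 210, -1, 0, -52, 0, -216, 0, 240, -1]}}

```text
clock: 1.57
ee_pos: [0.3798, -0.2455, 0.2315]
tcp_rot: [-90.0, -0.0, -12.8]
contact_force: [0.0, 0.8, -0.2]
grip_width: 0.002
```

```bash
python3 - <<'E'
from h import *
info(led(-6,98,.2))
E
```

```text
t 1.57 loc [ -79.85 -221.57  231.5 ] rot [-9.003e+01 -4.000e-02 -1.279e+01] F [ 0.04  0.76 -0.16] grip 0.002
turn [ 0.03 -3.59  0.04] shift mm [ 53.66  31.38 323.58]
```

Call:
{"api": "play_rows", "payload": {"series": [0, -1, 0, 7, 0, 40, -1, 0, -2, 0, 14, 0, 80, -1, 0, -3, 0, 21, 0, 120, -1, 0, -3.9, 0, 28, 0, 160, -1, 0, -3.9, 0, 35, 0, 200, -1, 0, -3.9, 0, 42, 0, 240, -1, 0, -3.9, 0, 49, 0, 280, -1, 0, -3.9, 0, 53, 10, 318, -1]}}

```text
clock: 2.23
ee_pos: [0.5045, 0.0527, 0.223]
tcp_rot: [-90.0, -0.2, -9.2]
contact_force: [0.6, -0.0, 0.5]
grip_width: -0.001
```

Call:
{"api": "play_rows", "payload": {"series": [0, 0, 0, 0, 10, 0, -1, 0, 0, 0, 0, 10, 0, -1, 0, 0, 0, 0, 10, 0, -1]}}

```text
clock: 2.48
ee_pos: [0.5025, 0.0505, 0.2108]
tcp_rot: [-90.0, 0.1, -9.1]
contact_force: [0.0, -0.3, 0.4]
grip_width: 0.001
```

```bash
python3 - <<'E'
from h import *
info(led(-6,98,.145))
for c in('top','scene'):
    im=save(c,c+'1'); s=manip.get_state(); 
    p=proj(c,s['ee_pos']); print(c,p)
    x,y=int(p[0]),int(p[1]); z=im[max(0,y-50):y+50,x-65:x+65,::-1]
    cv2.imwrite(f'pics/{c}1z.png',cv2.resize(z,None,fx=5,fy=5,interpolation=cv2.INTER_CUBIC))
E
```

```text
t 2.48 loc [ -5.96  90.17 210.84] rot [-9.002e+01  7.000e-02 -9.150e+00] F [ 0.   -0.27  0.38] grip 0.001
turn [ 0.02  0.05 -0.07] shift mm [5.000e-02 6.584e+01 7.860e+00]
top [296.51408322 233.60054433]
scene [353.37340613 176.7473154 ]
```

View pics/scene1z.png

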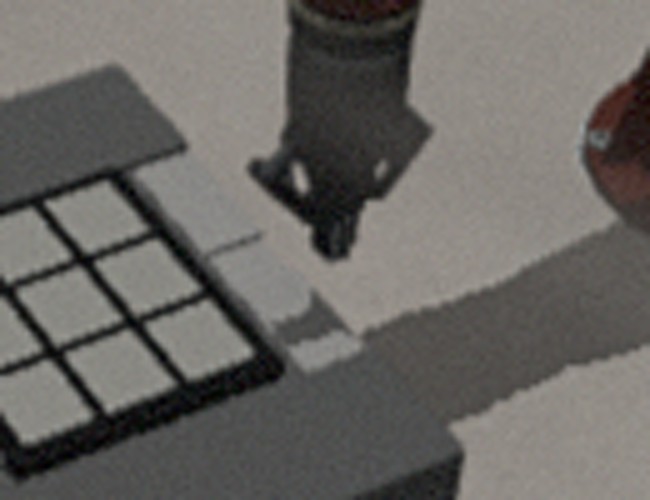

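The fingertip is above the ledge's left part, at about (330,255) in the crop. The knuckles at (265,165) stick out towards the lid, so I'll turn the jaws to lie along the ledge, by a quarter turn.

Call:
{"api": "play_rows", "payload": {"series": [0, -7, 0, 0, 0, 1, -1, 0, -14, 0, 0, 0, 2, -1, 0, -21, 0, 0, 0, 3, -1, 0, -28, 0, 0, 0, 4, -1, 0, -35, 0, 0, 0, 5, -1, 0, -42, 0, 0, 0, 5, -1, 0, -49, 0, 0, 0, 5, -1, 0, -56, 0, 0, 0, 5, -1]}}

```text
clock: 3.25
ee_pos: [0.5041, 0.0539, 0.2122]
tcp_rot: [-90.1, -0.0, 47.0]
contact_force: [-1.1, -0.3, -0.3]
grip_width: -0.004
```

Call:
{"api": "play_rows", "payload": {"series": [0, -7, 0, 0, 0, 0, -1, 0, -14, 0, 0, 0, 0, -1, 0, -21, 0, 0, 0, 0, -1, 0, -28, 0, 0, 0, 0, -1, 0, -34, 0, 0, 0, 0, -1, 0, -34, 0, 0, 0, 0, -1, 0, -34, 0, 0, 0, 0, -1, 0, -34, 0, 0, 0, 0, -1]}}

```text
clock: 3.92
ee_pos: [0.504, 0.0547, 0.2117]
tcp_rot: [-90.0, 0.0, 80.5]
contact_force: [0.1, 0.2, -0.2]
grip_width: -0.006
```

```bash
python3 - <<'E'
from h import *
info(led(-6,97,.148),yaw=YAW+90)
for c in('top','scene'):
    im=save(c,c+'2'); s=manip.get_state(); 
    p=proj(c,s['ee_pos']); print(c,p)
    x,y=int(p[0]),int(p[1]); z=im[max(0,y-50):y+50,x-65:x+65,::-1]
    cv2.imwrite(f'pics/{c}2z.png',cv2.resize(z,None,fx=5,fy=5,interpolation=cv2.INTER_CUBIC))
E
```

```text
t 3.92 loc [ -5.18  94.58 211.7 ] rot [-9.004e+01  1.000e-02  8.053e+01] F [ 0.12  0.22 -0.23] grip -0.006
turn [ 0.04 -0.27 -0.01] shift mm [ 2.43 63.7   0.88]
top [294.6425274 233.1773097]
scene [354.32399021 177.8652305 ]
```

View pics/scene2z.png

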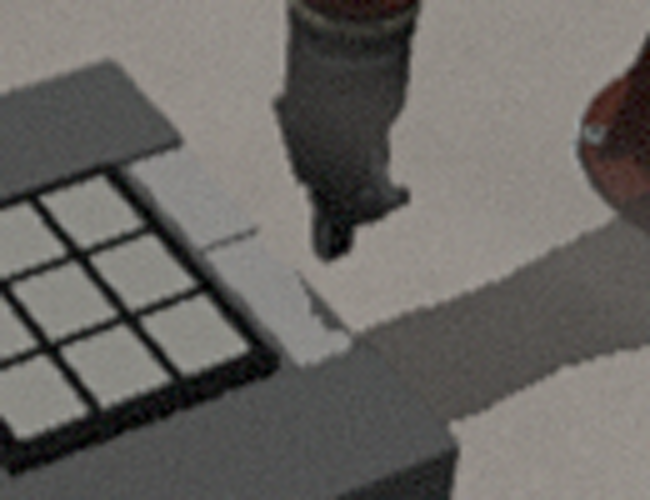

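View pics/top2z.png

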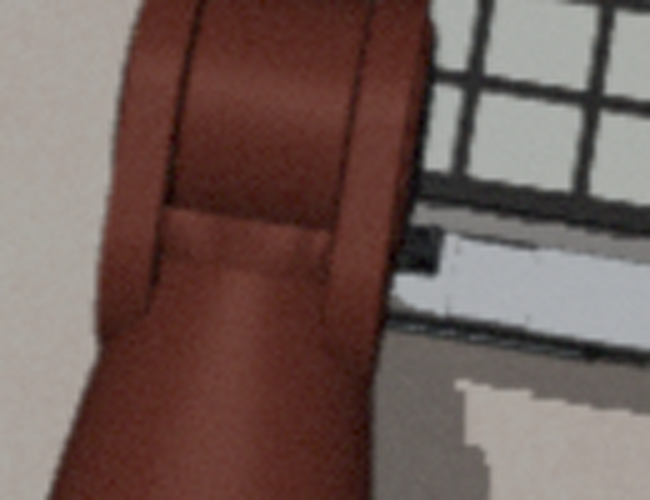

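The knuckles now point along the ledge and clear the lid. I'm going down.

Call:
{"api": "play_rows", "payload": {"series": [0, 0, 0, 1, 15, 0, -1, 0, 0, 0, 2, 30, 0, -1, 0, 0, 0, 2, 45, 0, -1, 0, 0, 0, 2, 56, 0, -1, 0, 0, 0, 2, 64, 0, -1, 0, 0, 0, 2, 66, 0, -1, 0, 0, 0, 2, 66, 0, -1, 0, 0, 0, 2, 66, 0, -1]}}

```text
clock: 4.68
ee_pos: [0.5045, 0.0574, 0.1459]
tcp_rot: [-90.0, 0.0, 80.8]
contact_force: [0.4, 0.3, -0.5]
grip_width: 0.003
```

```bash
python3 - <<'E'
from h import *
info(led(-6,97,.14),yaw=YAW+90)
E
```

```text
t 4.68 loc [ -5.12  97.29 145.95] rot [-90.05   0.    80.79] F [ 0.35  0.26 -0.55] grip 0.003
turn [ 0.05 -0.01 -0.  ] shift mm [-0.29  5.95  0.88]
```

Call:
{"api": "play_rows", "payload": {"series": [0, 0, 0, 0, 2, 0, -1, 0, 0, 0, 0, 4, 0, -1, 0, 0, 0, 0, 5, 0, -1, 0, 0, 0, 0, 5.7, 0, -1, 0, 0, 0, 0, 6, 0, -1, 0, 0, 0, 0, 6.3, 0, -1, 0, 0, 0, 0, 6.3, 0, -1]}}

```text
clock: 5.27
ee_pos: [0.5044, 0.0574, 0.14]
tcp_rot: [-90.1, 0.0, 80.8]
contact_force: [-3.8, -0.1, 7.1]
grip_width: 0.004
```

```bash
python3 - <<'E'
from h import *
info()
E
```

```text
t 5.27 loc [ -5.27  97.31 140.04] rot [-9.005e+01  1.000e-02  8.081e+01] F [-3.81 -0.14  7.09] grip 0.004
```

Touching at 7 N. I'm sliding right (tool -x).

Call:
{"api": "play_rows", "payload": {"series": [0, 0, 0, 0, 0, 0, -1, 0, 0, 0, 0, 0, 0, -1, 0, 0, 0, -3, 0, 0, -1, 0, 0, 0, -6, 0, 0, -1, 0, 0, 0, -9, 0, 0, -1, 0, 0, 0, -12, 0, 0, -1, 0, 0, 0, -15, 0, 0, -1, 0, 0, 0, -18, 0, 0, -1]}}

```text
clock: 5.93
ee_pos: [0.5021, 0.04, 0.14]
tcp_rot: [-90.1, -0.1, 80.8]
contact_force: [0.5, 3.5, 6.0]
grip_width: 0.001
```

```bash
python3 - <<'E'
from h import *
info()
E
```

```text
t 5.93 loc [ -4.76  79.81 140.05] rot [-9.012e+01 -7.000e-02  8.084e+01] F [0.52 3.52 5.97] grip 0.001
```

Call:
{"api": "play_rows", "payload": {"series": [0, 0, 0, -2.5, 0, 0, -1, 0, 0, 0, -5, 0, 0, -1, 0, 0, 0, -7.5, 0, 0, -1, 0, 0, 0, -10, 0, 0, -1, 0, 0, 0, -12.5, 0, 0, -1, 0, 0, 0, -15, 0, 0, -1, 0, 0, 0, -17.5, 0, 0, -1, 0, 0, 0, -20, 0, 0, -1]}}

```text
clock: 6.6
ee_pos: [0.4989, 0.0203, 0.14]
tcp_rot: [-90.1, -0.1, 80.8]
contact_force: [1.2, 3.5, 5.0]
grip_width: 0.001
```

Call:
{"api": "play_rows", "payload": {"series": [0, 0, 0, -2, 0, 0, -1, 0, 0, 0, -4, 0, 0, -1, 0, 0, 0, -6, 0, 0, -1, 0, 0, 0, -8, 0, 0, -1, 0, 0, 0, -10, 0, 0, -1, 0, 0, 0, -12, 0, 0, -1]}}

```text
clock: 7.1
ee_pos: [0.4969, 0.0085, 0.14]
tcp_rot: [-90.1, -0.1, 80.8]
contact_force: [1.7, 3.9, 5.5]
grip_width: -0.003
```

```bash
python3 - <<'E'
from h import *
info()
E
```

```text
t 7.1 loc [ -4.77  47.83 140.02] rot [-9.011e+01 -7.000e-02  8.084e+01] F [1.66 3.91 5.47] grip -0.003
```

Call:
{"api": "play_rows", "payload": {"series": [0, 0, 0, -2, 0, 0, -1, 0, 0, 0, -4, 0, 0, -1, 0, 0, 0, -6, 0, 0, -1, 0, 0, 0, -8, 0, 0, -1, 0, 0, 0, -10, 0, 0, -1, 0, 0, 0, -12, 0, 0, -1, 0, 0, 0, -14, 0, 0, -1, 0, 0, 0, -16, 0, 0, -1]}}

```text
clock: 7.77
ee_pos: [0.4944, -0.0073, 0.14]
tcp_rot: [-90.1, -0.1, 80.8]
contact_force: [0.7, 3.8, 4.9]
grip_width: -0.001
```

Call:
{"api": "play_rows", "payload": {"series": [0, 0, 0, -2, 0, 0, -1, 0, 0, 0, -4, 0, 0, -1, 0, 0, 0, -6, 0, 0, -1]}}

```text
clock: 8.02
ee_pos: [0.4934, -0.0132, 0.14]
tcp_rot: [-90.1, -0.1, 80.8]
contact_force: [0.6, 3.1, 5.0]
grip_width: 0.0
```

Call:
{"api": "play_rows", "payload": {"series": [0, 0, 0, -2, 0, 0, -1, 0, 0, 0, -4, 0, 0, -1, 0, 0, 0, -6, 0, 0, -1]}}

```text
clock: 8.27
ee_pos: [0.4919, -0.0197, 0.1393]
tcp_rot: [-90.0, 0.0, 80.8]
contact_force: [-0.2, 0.2, 0.4]
grip_width: 0.005
```

Call:
{"api": "play_rows", "payload": {"series": [0, 0, 0, -2, 0, 0, -1, 0, 0, 0, -4, 0, 0, -1, 0, 0, 0, -6, 0, 0, -1]}}

```text
clock: 8.52
ee_pos: [0.4906, -0.0257, 0.1387]
tcp_rot: [-90.0, 0.0, 80.8]
contact_force: [0.5, 0.4, 0.2]
grip_width: -0.001
```

```bash
python3 - <<'E'
from h import *
info()
E
```

```text
t 8.52 loc [ -5.6   13.06 138.71] rot [-8.997e+01  1.000e-02  8.081e+01] F [0.51 0.42 0.17] grip -0.001
```

The force vanished at y≈+20, so the tip is off the left wall, which agrees with the picture (left wall about +28, centre about +5). I'm moving to the notch centre and going down.

Call:
{"api": "play_rows", "payload": {"series": [0, 0, 0, -3, 0, 0, -1, 0, 0, 0, -6, 0, 0, -1, 0, 0, 0, -8, 0, 0, -1, 0, 0, 0, -8, 1.5, 0, -1, 0, 0, 0, -8, 3, 0, -1, 0, 0, 0, -8, 4, 0, -1, 0, 0, 0, -8, 4, 0, -1]}}

```text
clock: 9.1
ee_pos: [0.4894, -0.0333, 0.1348]
tcp_rot: [-90.0, 0.0, 80.8]
contact_force: [0.5, -0.5, -1.2]
grip_width: -0.001
```

```bash
python3 - <<'E'
from h import *
info()
E
```

```text
t 9.1 loc [ -5.49   5.37 134.83] rot [-8.999e+01  1.000e-02  8.082e+01] F [ 0.47 -0.47 -1.17] grip -0.001
```

Tip is in the notch at z=134.8 mm, near tab height. I'm pressing.

Call:
{"api": "play_rows", "payload": {"series": [0, 0, 0, 0, 1, 0, -1, 0, 0, 0, 0, 2, 0, -1, 0, 0, 0, 0, 3, 0, -1, 0, 0, 0, 0, 4, 0, -1, 0, 0, 0, 0, 5, 0, -1, 0, 0, 0, 0, 5.5, 0, -1, 0, 0, 0, 0, 6, 0, -1, 0, 0, 0, 0, 6.3, 0, -1]}}

```text
clock: 9.77
ee_pos: [0.4895, -0.0333, 0.129]
tcp_rot: [-90.0, 0.0, 80.8]
contact_force: [-4.0, 1.7, 9.7]
grip_width: 0.001
```

```bash
python3 - <<'E'
from h import *
info()
E
```

```text
t 9.77 loc [ -5.39   5.37 129.01] rot [-90.01   0.    80.82] F [-3.98  1.72  9.68] grip 0.001
```

Call:
{"api": "play_rows", "payload": {"series": [0, 0, 0, 0, 0.4, 0, -1, 0, 0, 0, 0, 0.6, 0, -1, 0, 0, 0, 0, 0.6, 0, -1, 0, 0, 0, 0, 0.6, 0, -1, 0, 0, 0, 0, 0.6, 0, -1]}}

```text
clock: 10.18
ee_pos: [0.4896, -0.0333, 0.129]
tcp_rot: [-90.0, 0.0, 80.8]
contact_force: [-5.6, 1.9, 11.8]
grip_width: -0.002
```

Call:
{"api": "play_rows", "payload": {"series": [0, 0, 0, -2, -0.2, 0, -1, 0, 0, 0, -4, -0.2, 0, -1, 0, 0, 0, -6, -0.2, 0, -1, 0, 0, 0, -8, -0.2, 0, -1, 0, 0, 0, -10, -0.2, 0, -1, 0, 0, 0, -11, -0.2, 0, -1, 0, 0, 0, -12, -0.2, 0, -1]}}

```text
clock: 10.77
ee_pos: [0.4886, -0.0439, 0.129]
tcp_rot: [-90.1, -0.2, 80.9]
contact_force: [3.2, 12.6, 8.1]
grip_width: 0.001
```

Call:
{"api": "play_rows", "payload": {"series": [0, 0, 0, -1, 0, 0, -1, 0, 0, 0, -2, 0, 0, -1]}}

```text
clock: 10.93
ee_pos: [0.4885, -0.0442, 0.1289]
tcp_rot: [-90.1, -0.4, 80.9]
contact_force: [4.2, 22.6, 8.8]
grip_width: 0.002
```

```bash
python3 - <<'E'
from h import *
info()
E
```

```text
t 10.93 loc [ -4.7   -5.57 128.95] rot [-90.14  -0.41  80.93] F [ 4.16 22.58  8.75] grip 0.002
```

The right wall is touched at about 22 N, with the tab on its stop. I'll back off the wall, then go straight up.

Call:
{"api": "play_rows", "payload": {"series": [0, 0, 0, 4, 0, 0, -1, 0, 0, 0, 8, 0, 0, -1, 0, 0, 0, 10, 0, 0, -1, 0, 0, 0, 10, -4, 0, -1, 0, 0, 0, 10, -12, 0, -1, 0, 0, 0, 10, -30, 0, -1, 0, 0, 0, 10, -55, 0, -1, 0, 0, 0, 10, -80, 0, -1]}}

```text
clock: 11.6
ee_pos: [0.4883, -0.0372, 0.2089]
tcp_rot: [-89.9, -0.0, 80.8]
contact_force: [1.0, -0.3, 0.1]
grip_width: -0.002
```

Call:
{"api": "play_rows", "payload": {"series": [0, 0, 0, 0, -15, 10, -1, 0, 0, 0, -20, -20, 35, -1, 0, 0, 0, -50, -20, 60, -1, 0, 0, 0, -85, -20, 70, -1, 0, 0, 0, -120, -20, 70, -1, 0, 0, 0, -155, -20, 70, -1, 0, 0, 0, -190, -20, 70, -1, 0, 0, 0, -225, -20, 70, -1]}}

```text
clock: 12.27
ee_pos: [0.3831, -0.25, 0.2288]
tcp_rot: [-90.0, 0.0, 80.8]
contact_force: [0.5, -0.8, -0.6]
grip_width: 0.002
```

Call:
{"api": "play_rows", "payload": {"series": [0, 0, 0, 0, 0, 0, -1, 0, 0, 0, 0, 0, 0, -1, 0, 0, 0, 0, 0, 0, -1, 0, 0, 0, 0, 0, 0, -1]}}

```text
clock: 12.6
ee_pos: [0.384, -0.2474, 0.2285]
tcp_rot: [-90.0, -0.0, 80.9]
contact_force: [0.7, -0.0, 0.2]
grip_width: 0.003
```

```bash
python3 - <<'E'
from h import *
info()
im=save('scene','scene3'); im2=save('top','top3')
a=im[130:250,230:390,::-1]; cv2.imwrite('pics/scene3z.png',cv2.resize(a,None,fx=5,fy=5,interpolation=cv2.INTER_CUBIC))
for c in('top','scene'):
 for th,z in(('lid',.142),('dish',.148),('media_bottle',0),('tip_box',0)):
  for r in manip.mark_of(c,th)[:1]: print(c,th,r['xy'],round(r['conf'],2))
E
```

```text
t 12.6 loc [ -75.31 -222.83  228.52] rot [-9.001e+01 -1.000e-02  8.087e+01] F [ 0.67 -0.01  0.21] grip 0.003
top lid [399.2, 174.6] 0.35
top dish [399.3, 176.4] 0.54
top media_bottle [190.6, 246.7] 0.6
top tip_box [450.8, 241.1] 0.67
scene lid [275.5, 198.5] 0.74
scene dish [355.9, 198.3] 0.55
scene media_bottle [423.4, 280.4] 0.73
scene tip_box [270.3, 151.3] 0.77
```

View pics/scene3z.png

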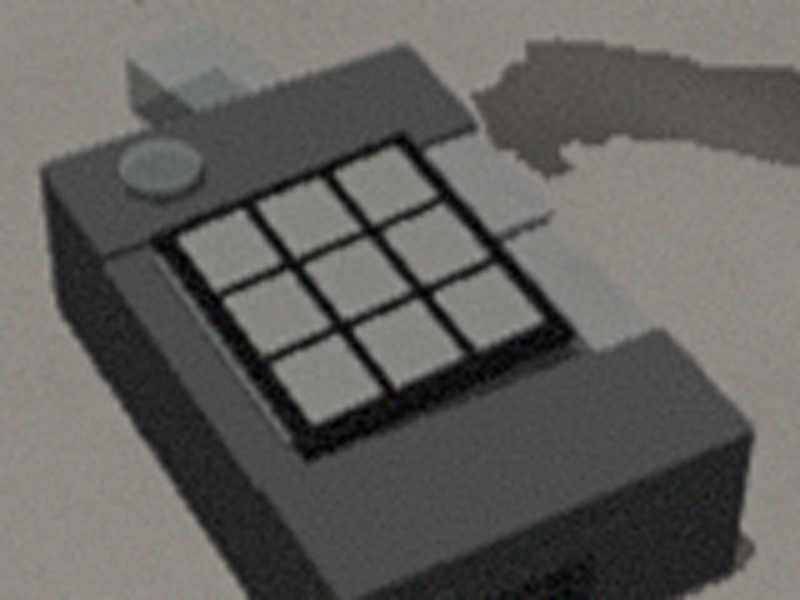

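View pics/top3.png

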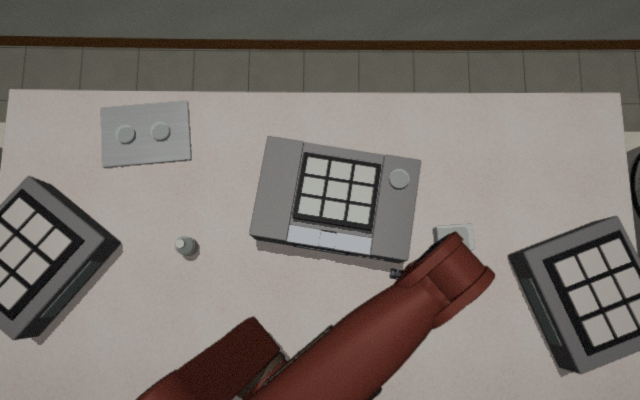

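The lid's front edge stands higher: in the crop its back-right corner went from (405,152) to (405,133), with a gap under it at (570,350). The dish (160,168) and tip box (190,75) have not moved, and the bottle is still at (187,246) in the top view. I'll check the size of the rise, then hand in.

```bash
python3 - <<'E'
from h import *
print('expected px rise for 15 mm x5:',5*(proj('scene',led(40,-115,.174))-proj('scene',led(40,-115,.159))))
info(); print(manip.job_done())
E
```

```text
expected px rise for 15 mm x5: [  0.13700618 -16.39709697]
t 13.1 loc [ -75.35 -223.55  228.32] rot [-9.000e+01  1.000e-02  8.082e+01] F [ 0.28 -0.12 -0.28] grip -0.002
the job is handed in; nothing more can be done
None
```

The tab is pressed to its stop, the lid stands ajar, and the job is handed in at about 13 s. No verdict is reported.

**What I did:**
- **Touch and slide:** I set the shut fingertips on the ledge about 97 mm left of its centre, at about 7 N. I then slid right, with 5–6 N read along the way, until the contact vanished at the notch, about 20 mm left of centre.
- **Press:** I pressed near the notch centre. The tip stopped at z = 129.0 mm, the height of the tab's stop, at 10–12 N. I also touched the right notch wall at about 22 N, then backed off, went straight up and moved clear.

**Last checks:**
- **Lid:** its front edge rose about 19 px in the enlarged picture, against 16 px expected for a full 15 mm rise. I did not measure the lid's angle directly.
- **Loose things:** the bottle, dish and tip box look unmoved. After the move, the network's marks agreed within about 3 px.
- **Arm:** it is free, with force readings only at noise level.

**Disagreements:** after the move, the network's top-view "lid" mark and scene-view "dish" mark were wrong. They landed on the dish and on the ledge's end, so I went by the pictures instead.

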